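# Index the decorating wheel by one station

### The job

Advance the decorating wheel by one station for the next row of piercing: slide the metal lock plate up out of its slotted bracket and stand it in the empty wooden caddy, then swing the wheel's sprung lever all the way to its stop, once, and let it spring back home. Turn the wheel only with the lever, do not touch the wheel or the clay cone standing on it, and leave the other things on the bench where they are.

Things in the scene. Friction and masses are not known exactly. Their poses are not given: they have to be found in the camera images.
- indexer: Grey fixed base (164 mm across, 46 mm high) of an indexing decorating wheel. Origin on the bench at the wheel's vertical axis. Angles in its frame run anticlockwise from its +x: the lever rests at 64 deg, its stop is at 117 deg, the plate bracket lies at 78 deg, and a fixed upright steel pointer (95 mm high) stands at 180 deg, 105 mm from the axis.
- slot (a point): centre of the floor of the plate's slot, 6 mm above the bench, 135 mm from the axis, in the grey slotted bracket beside the wheel. The slot is 9 mm wide, 74 mm long (radially) and open at the top, 45 mm above the bench.
- lever (a joint): angle of the sprung lever in rad: 0 at home, 0.925 at its stop, growing anticlockwise seen from above, about the axis of the indexer. It needs about 2 N at the grip at home, 6 N at the stop, and springs back by itself. The lock plate in its bracket blocks it after about 0.13 rad.
- lever_grip (a point): centre of the black upright round grip (22 mm across, from 60 to 115 mm above the bench, this point at 90 mm) at the end of the flat steel lever (18 mm wide, 10 mm thick, top at 60 mm), 190 mm from the axis. x points outward along the lever.
- wheel (a joint): angle of the wheel in rad, 0 at the start, growing anticlockwise; one station is 0.785 (45 deg). It stays where it is left.
- wheel_top (a point): centre of the flat top of the round steel wheel: 190 mm across, 20 mm thick, top 100 mm above the bench, 8 black radial marks 45 deg apart, one per station. The ratchet below it drives it forward only.
- lock_plate: plain aluminium plate with a dark round hole near its top, 6 mm thick (its x), 70 mm wide (its y), 165 mm tall (its z), 0.18 kg. Origin: centre of its lower edge. It stands upright in the slotted bracket, its top 171 mm above the bench.
- empty_caddy: plywood box open at the top, empty, fixed to the bench: 64 mm (x) by 130 mm (y), 95 mm high, walls and floor 8 mm (inside 48 by 114 mm). Origin: centre of its underside.
- full_caddy: a second, equal plywood box, fixed, holding three upright wooden ribs up to 158 mm high. The two boxes can stand in either place.
- cone: pierced white clay cone, 88 mm across at the foot, 158 mm tall, standing loose on the middle of the wheel. Origin: centre of its foot.
- egg_big: pierced clay egg, 110 mm tall, about 88 mm across, standing loose. Origin: under its foot.
- egg_small: pierced clay egg, 75 mm tall, about 60 mm across, standing loose. Origin: under its foot.
- bowl: white bowl, 130 mm across, 70 mm high, loose. Origin: under its foot.
- cup: clear plastic cup, 76 mm across, 95 mm high, loose. Origin: under its foot.
- block: cork block, 90 (x) by 50 (y) by 30 mm high, loose. Origin: centre of its underside.
Things that resemble listed ones, but are neither listed nor needed, are in the scene too. Several things have the shape of the lock_plate; the one meant has the colours described above.

How it is judged:
On the way, in this order (a step that is already met when the one before it is completed fails the run):
1. the lock plate stands in the empty caddy, released (x of lock_plate in the frame of empty_caddy between -0.03 and 0.03 m and y of lock_plate in the frame of empty_caddy between -0.06 and 0.06 m and z of lock_plate in the frame of empty_caddy below 0.03 m and angle between lock_plate's own z axis and vertical below 0.8 rad and contact force between the fingers and lock_plate below 0.3 N), for 0.2 s.
2. the lever has been swung to its stop (value of joint lever above 0.89 rad), for 0.05 s.
At the end, for the whole second after the job is handed in: The lock plate rests in the empty caddy (its lower edge within 30 mm of the caddy's underside, leaning less than 0.8 rad), the wheel stands one station on (0.70 to 0.87 rad), the lever is back home (under 0.06 rad), and the cone stands upright on the wheel within 30 mm of its middle (x of lock_plate in the frame of empty_caddy between -0.03 and 0.03 m and y of lock_plate in the frame of empty_caddy between -0.06 and 0.06 m and z of lock_plate in the frame of empty_caddy below 0.03 m and angle between lock_plate's own z axis and vertical below 0.8 rad and linear speed of lock_plate below 0.05 m/s and value of joint lever below 0.06 rad and value of joint wheel between 0.7 and 0.87 rad and horizontal distance between cone and wheel_top below 0.03 m and angle between cone's own z axis and vertical below 0.1 rad and height (world z) of cone above 0.09 m); the robot touches nothing.
It fails at once if the robot touches the wheel or the cone (over 0.5 N) (contact force between any of the arm, the fingers and wheel_c0 above 0.5 N or contact force between any of the arm, the fingers and cone above 0.5 N).
It fails at once if the cone falls (tilts over 0.35 rad) (angle between cone's own z axis and vertical above 0.35 rad).
It fails at once if a bystander is shifted by more than 40 mm (distance of any of egg_big, egg_small, bowl, cup, block from where it was at the start of the episode above 0.04 m).
It also fails if it takes over 64 s, if anything falls off the work surface, if the arm or the gripper's body presses on something with over 40 N, if the wrist force passes 120 N, or if a joint passes its speed limit or range.

### The arm

A 7-joint arm with a two-finger parallel gripper is mounted at the origin on the work surface. World frame = base frame: x ahead of the robot, y to its left, z up, the work surface at z = 0. Lengths are in m, angles in rad, forces in N, time in s.
With the tool pointing down it reaches from about 0.4 to 0.85 m from the base axis. Payload 4.4 kg.
Tool frame: the origin (TCP) lies on the centre line of the jaws, within the pads' length; the fingertips stand 22 mm ahead of it and the grasp point (between the pads) lies 3 mm ahead of it; z points along the fingers, y is the line along which they close (so a half turn about z gives the same grasp; the last joint's range is limited). The gripper opens to 94 mm and grips with 3 to 60 N. Pads are 16 mm wide; open, the fingers measure 119 mm over their backs; the gripper's body (75 mm by 177 mm) begins 78 mm behind the grasp point.
Start: joints at [-1.319, 0.628, 0.038, 1.517, -0.027, 0.996, -0.02], TCP at [0.203, 0.617, 0.227] pointing down, gripper open.
Joint ranges: [-3.06, 3.06], [-0.37, 2.12], [-1.25, 1.32], [0.18, 2.47], [-1.1, 4.24], [0.23, 1.98], [-2.94, 2.94]. Speed limits (rad/s): [2.57, 2.57, 3.14, 3.14, 3.14, 3.14, 3.14].

### API

Orientations are given as a unit quaternion [x, y, z, w].
In Python, from cell import r gives the robot as it stands.
- The arm moves only by the tool play_rows, never from a script. Its argument "motion" is a list of rows, each an object with "twist": the turn, a rotation vector about the tool's x, y, z in units of 5 degrees (1.0 is 5 degrees), a list of three; "slide": the shift along the tool's x, y, z in units of 50 mm (1.0 is 50 mm), a list of three; "grip": the finger opening in mm, from 0 to 94. In form: [{"twist": [rx, ry, rz], "slide": [dx, dy, dz], "grip": grip}, ...]. A call has 1 to 20 rows; each row shifts and turns the commanded pose from where the row before left it, along the tool's axes as they then stand; what a row does not reach is not made up. A row lasts 1/10 s, in which the tool goes at most 50 mm and 8.59 degrees, less where a joint would pass 70% of its speed; a pose out of reach is approached as far as the arm can. A call is refused whole if a number of a shift passes 1 or a number of a turn 1, either way. A call with a gripper value outside its range is refused whole. The fingers move at their own pace and stop on an object; "force" is the grip in N (left out, the last holds). Time passes only in rows, so rows that do not move let the fingers close. It gives the time, the measured TCP pose, the force, the opening and the grip force at its end, in the units of the state.
- r.state(): the state, without advancing time (a new reading comes with each control period).
- r.get_image(name): name is "scene" or "side" or "wrist"; returns a dict with "image" (384x512x3 uint8, red, green, blue), "intrinsics" (3x3 intrinsics, pixels), "rvec" (rotation vector, rad) and "tvec" (3), from world to camera coordinates, as OpenCV has them. Camera axes: x right, y down, z forward; pixel columns grow to the right and rows downward; lengths in m; the calibration is good to about 2 mm. The wrist camera is an equidistant fisheye: a pixel r from the principal point sees the ray r / f radians off the axis. A picture is of the moment at which its call begins. There is no depth.
- r.hand_in(): hands the job in; it is judged then, once.
The state is a dict: "t": time; "qpos": joint angles; "joint_vel": joint speeds; "joint_torque": joint torques, N m; "position": TCP position; "ee_rot": TCP orientation; "wrist_force": force on the tool from outside, world axes, zero at the start; "ft_torque": the same for the moment, N m; "width": finger opening in m; "gripper_force": force on a finger pad.
Only numpy, scipy, OpenCV 4.12 (cv2) and the standard library are available. Lean on these libraries where they do the work, as an engineer would, in place of code of your own. Each camera call takes 0.05 s, during which the arm holds its last target. There are 200 camera calls.

## Working session

There is one attempt and no reset: what is moved stays moved. The work goes in short steps, Python scripts to look and compute and a tool call to move; the robot and the scene stay as the last step left them, time stands still between calls to the robot, and variables do not carry over. Pictures are saved under pics/ and viewed, at most 10 in all, crops included, and the job is handed in when it is done.

Besides the shell and the picture viewer there is one more tool, called after ">>>" in YAML: its name, and indented under it one key for each argument. play_rows: Moves the arm, as the interface text tells. Its arguments: {"type":"object","properties":{"motion":{"type":"array"},"force":{"type":"number"}},"required":["motion"]}

```bash
ls; mkdir -p pics; cat > h.py <<'E'
import numpy as np, cv2, pickle
from cell import r
def grab(n,tag):
    d=r.get_image(n); pickle.dump(d,open(f'pics/{tag}.pkl','wb'))
    cv2.imwrite(f'pics/{tag}.png',cv2.cvtColor(np.asarray(d['image']),cv2.COLOR_RGB2BGR)); return d
def load(tag): return pickle.load(open(f'pics/{tag}.pkl','rb'))
def ray(d,u,v,fish=False):
    K=np.array(d['intrinsics']);R=cv2.Rodrigues(np.array(d['rvec'],float))[0];t=np.array(d['tvec'],float).ravel()
    x=(u-K[0,2])/K[0,0];y=(v-K[1,2])/K[1,1]
    if fish:
        a=np.hypot(x,y);s=np.sin(a)/a if a>1e-9 else 1.;c=np.array([x*s,y*s,np.cos(a)])
    else: c=np.array([x,y,1.])
    c=R.T@c; return -R.T@t,c/np.linalg.norm(c)
def plane(d,u,v,z,fish=False):
    o,k=ray(d,u,v,fish); return o+k*(z-o[2])/k[2]
def proj(d,P):
    return cv2.projectPoints(np.array(P,float).reshape(-1,3),np.array(d['rvec'],float),np.array(d['tvec'],float),np.array(d['intrinsics'],float),None)[0].reshape(-1,2)
def tri(a,b):
    (o1,k1),(o2,k2)=a,b
    A=np.stack([k1,-k2],1);s=np.linalg.lstsq(A,o2-o1,rcond=None)[0]
    p,q=o1+k1*s[0],o2+k2*s[1]; return (p+q)/2,np.linalg.norm(p-q)
E
python3 - <<'E'
from h import *
for n in('scene','side'):
    d=grab(n,n+'0');i=cv2.imread(f'pics/{n}0.png');cv2.imwrite(f'pics/{n}0b.png',cv2.resize(i,(800,600),interpolation=cv2.INTER_CUBIC))
    o,k=ray(d,256,192);print(n,o,k)
E
```

```text
pics
scene [ 1.55431566 -0.33819747  0.8425618 ] [-0.74970354  0.28675144 -0.59642117]
side [ 0.1506873  -0.99591745  0.95579632] [ 0.31974073  0.69718515 -0.64163753]
```

View pics/scene0b.png

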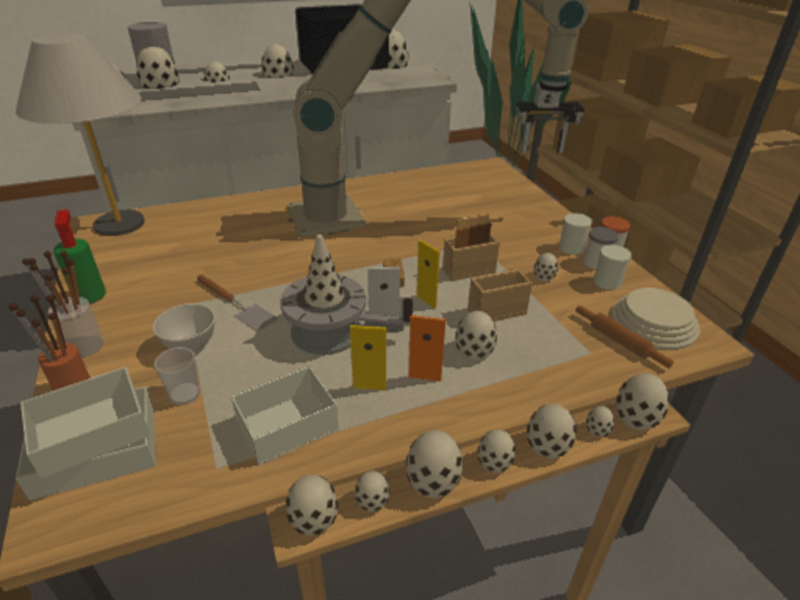

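View pics/side0b.png

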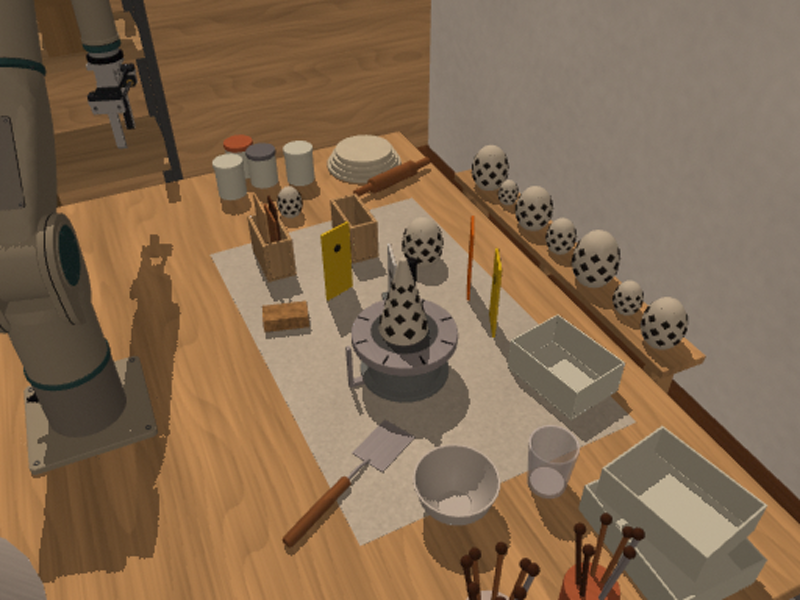

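The metal plate appears at scene (383,292). The other plates are yellow at (428,273) and (368,357), and orange at (426,348). The grip is at (408,308), and the empty caddy at (500,297), with the full one at (470,250). I'll confirm this with enlarged crops.

```bash
python3 - <<'E'
import cv2,numpy as np
a=cv2.imread('pics/scene0.png')[140:260,170:350]; b=cv2.imread('pics/side0.png')[110:260,150:310]
a=cv2.resize(a,None,fx=4.4,fy=4.4,interpolation=cv2.INTER_CUBIC);b=cv2.resize(b,None,fx=4,fy=4,interpolation=cv2.INTER_CUBIC)
cv2.imwrite('pics/c1.png',a);cv2.imwrite('pics/c2.png',b)
E
```

```text
(no output)
```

View pics/c1.png

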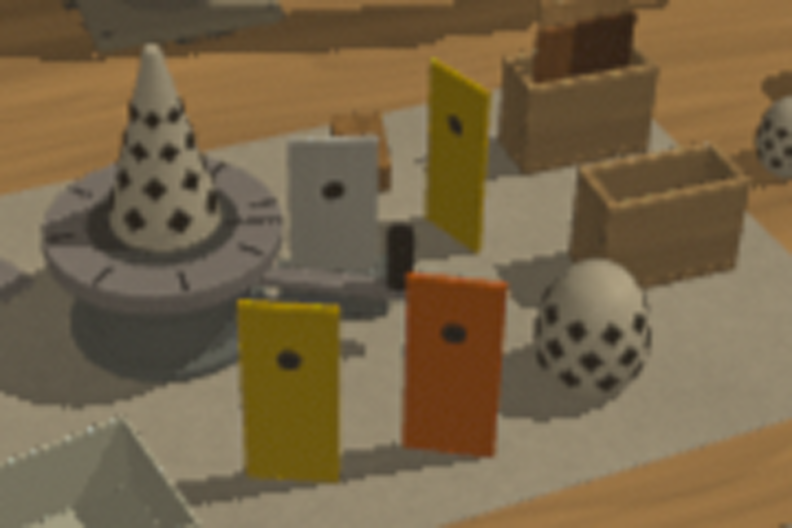

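View pics/c2.png

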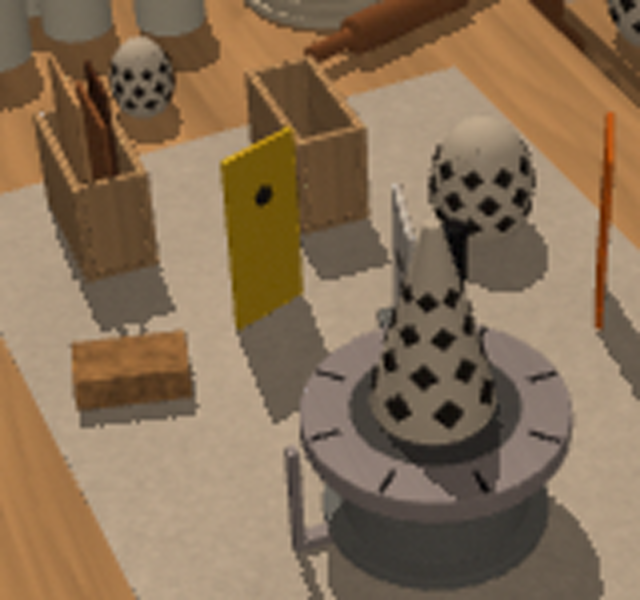

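The crops confirm it. The grey plate with the dark hole (c1 288–377 × 138–270) stands between wheel and grip, and the other three are yellow, yellow and orange. The empty box is at c1 (660,215) and the one with ribs at c1 (580,110).

```bash
python3 - <<'E'
from h import *
from scipy.optimize import least_squares
S=load('scene0');D=load('side0')
a=lambda x,y,z:plane(S,170+(x+.5)/4.4-.5,140+(y+.5)/4.4-.5,z)
b=lambda x,y,z:plane(D,150+(x+.5)/4-.5,110+(y+.5)/4-.5,z)
np.set_printoptions(precision=4,suppress=True)
for n,f,P in(('sc',a,[(43,235),(60,262),(100,285),(160,297),(220,285),(265,258),(282,225)]),('sd',b,[(300,410),(310,440),(345,478),(400,500),(460,500),(520,480),(560,440),(572,400),(555,360),(520,338)])):
    Q=np.array([f(*p,.1)[:2] for p in P]);s=least_squares(lambda q:np.hypot(*(Q-q[:2]).T)-q[2],[.6,0,.095]);print('wheel',n,s.x)
print('platetop',a(288,140,.171),a(377,138,.171),'side',b(396,184,.171))
print('grip',a(400,226,.115),b(456,222,.115))
print('pointer',b(291,452,.095))
for n,f,P in(('E sc',a,[(578,178),(715,148),(745,182),(608,207)]),('E sd',b,[(247,78),(307,60),(366,128),(308,143)]),('F sd',b,[(38,118),(98,98),(148,168),(85,190)])):
    Q=np.array([f(*p,.095)[:2] for p in P]);print(n,Q.mean(0),Q.tolist())
print('egg',a(593,330,.055),b(483,180,.055)); print('Y',b(222,160,.17),b(295,128,.17)); print('orange',a(406,275,.165),a(506,282,.165))
E
```

```text
wheel sc [ 0.5528 -0.1366  0.0932]
wheel sd [ 0.5498 -0.1417  0.094 ]
platetop [ 0.5773 -0.0414  0.171 ] [0.5974 0.0241 0.171 ] side [0.5923 0.0175 0.171 ]
grip [0.6394 0.0281 0.115 ] [0.6448 0.0242 0.115 ]
pointer [ 0.4429 -0.1392  0.095 ]
E sc [0.6248 0.2675] [[0.6010098586783166, 0.201534105587945], [0.599419262954771, 0.3321577213585834], [0.6524482709918994, 0.32989642130616054], [0.6463283179662346, 0.2062543252764712]]
E sd [0.6155 0.2606] [[0.5825133160272395, 0.3179927495549839], [0.6412976214685501, 0.3229133435186635], [0.6454832734053066, 0.200614561066905], [0.5928777171774807, 0.2008488018407677]]
F sd [0.4294 0.2797] [[0.39850263411910075, 0.33554508689548146], [0.4543013106797741, 0.3436336804214932], [0.46039236152904595, 0.22365125549119957], [0.40439782506841515, 0.21594728792953166]]
egg [0.7396 0.1503 0.055 ] [0.7264 0.141  0.055 ]
Y [0.4873 0.1034 0.17  ] [0.553  0.1199 0.17  ]
orange [ 0.7569 -0.0135  0.165 ] [0.7872 0.0485 0.165 ]
```

```bash
cat >> h.py <<'E'
from scipy.spatial.transform import Rotation as Ro
def go(xyz,yaw,n=None):
    """print total tool-frame slide (units) & twist-z (units) from the current pose; tool y axis at world yaw (deg, mod 180)"""
    s=r.state();R=Ro.from_quat(s['ee_rot']);M=R.as_matrix()
    best=min(( (yaw+k) for k in(-360,-180,0,180,360)),key=lambda k:abs((k-np.degrees(np.arctan2(M[1,1],M[0,1]))+540)%360-180))
    y=np.array([np.cos(np.radians(best)),np.sin(np.radians(best)),0]);z=np.array([0,0,-1.]);x=np.cross(y,z)
    T=Ro.from_matrix(np.stack([x,y,z],1))
    rv=(R.inv()*T).as_rotvec();d=np.array(xyz)-s['position']
    print('t',s['t'],'pos',np.round(s['position'],4),'slide0',np.round(M.T@d/.05,2),'slideT',np.round(T.as_matrix().T@d/.05,2),'twist',np.round(np.degrees(rv)/5,2),'w',s['width'],'q7',round(s['qpos'][6],2),'F',np.round(s['wrist_force'],1))
E
python3 -c "
from h import *
go([.587,-.009,.33],-15.5)
print(Ro.from_quat(r.state()['ee_rot']).as_matrix().round(3))"
```

```text
t 0.1 pos [0.2029 0.6169 0.2267] slide0 [-11.21  -9.5   -2.05] slideT [-10.01  10.75  -2.07] twist [-2.000e-02  1.000e-02  1.746e+01] w 0.09379436182428483 q7 -0.02 F [-0.3 -0.2 -0. ]
[[-0.95   0.312 -0.001]
 [ 0.312  0.95  -0.002]
 [-0.    -0.002 -1.   ]]
```

>>> play_rows:
  motion:
    - {"twist": [0, 0, 0], "slide": [-0.6, -0.5, -0.4], "grip": 94}
    - {"twist": [0, 0, 0], "slide": [-0.6, -0.5, -0.4], "grip": 94}
    - {"twist": [0, 0, 0], "slide": [-0.6, -0.5, -0.4], "grip": 94}
    - {"twist": [0, 0, 0], "slide": [-0.6, -0.5, -0.4], "grip": 94}
    - {"twist": [0, 0, 0], "slide": [-0.6, -0.5, -0.4], "grip": 94}
    - {"twist": [0, 0, 0], "slide": [-0.6, -0.5, 0], "grip": 94}
    - {"twist": [0, 0, 0], "slide": [-0.6, -0.5, 0], "grip": 94}
    - {"twist": [0, 0, 0], "slide": [-0.6, -0.5, 0], "grip": 94}
    - {"twist": [0, 0, 0], "slide": [-0.6, -0.5, 0], "grip": 94}
    - {"twist": [0, 0, 0], "slide": [-0.6, -0.5, 0], "grip": 94}
    - {"twist": [0, 0, 0], "slide": [-0.6, -0.5, 0], "grip": 94}
    - {"twist": [0, 0, 0], "slide": [-0.6, -0.5, 0], "grip": 94}
    - {"twist": [0, 0, 0], "slide": [-0.6, -0.5, 0], "grip": 94}
    - {"twist": [0, 0, 0], "slide": [-0.6, -0.5, 0], "grip": 94}
    - {"twist": [0, 0, 0], "slide": [-0.6, -0.5, 0], "grip": 94}

```text
t: 1.6
position: [0.5137, 0.1192, 0.3272]
ee_rot: [0.158, 0.987, -0.0, -0.0]
wrist_force: [0.3, 0.3, 0.3]
width: 0.0941
gripper_force: 0.0
```

>>> play_rows:
  motion:
    - {"twist": [0, 0, 1], "slide": [0, 0, 0], "grip": 94}
    - {"twist": [0, 0, 1], "slide": [0, 0, 0], "grip": 94}
    - {"twist": [0, 0, 1], "slide": [0, 0, 0], "grip": 94}
    - {"twist": [0, 0, 1], "slide": [0, 0, 0], "grip": 94}
    - {"twist": [0, 0, 1], "slide": [0, 0, 0], "grip": 94}
    - {"twist": [0, 0, 1], "slide": [0, 0, 0], "grip": 94}
    - {"twist": [0, 0, 1], "slide": [0, 0, 0], "grip": 94}
    - {"twist": [0, 0, 1], "slide": [0, 0, 0], "grip": 94}
    - {"twist": [0, 0, 1], "slide": [0, 0, 0], "grip": 94}
    - {"twist": [0, 0, 1], "slide": [0, 0, 0], "grip": 94}
    - {"twist": [0, 0, 1], "slide": [0, 0, 0], "grip": 94}
    - {"twist": [0, 0, 1], "slide": [0, 0, 0], "grip": 94}
    - {"twist": [0, 0, 1], "slide": [0, 0, 0], "grip": 94}
    - {"twist": [0, 0, 1], "slide": [0, 0, 0], "grip": 94}
    - {"twist": [0, 0, 1], "slide": [0, 0, 0], "grip": 94}
    - {"twist": [0, 0, 1], "slide": [0, 0, 0], "grip": 94}
    - {"twist": [0, 0, 1], "slide": [0, 0, 0], "grip": 94}
    - {"twist": [0, 0, 0.45], "slide": [0, 0, 0], "grip": 94}

```text
t: 3.4
position: [0.513, 0.1207, 0.3271]
ee_rot: [0.797, 0.605, -0.0, -0.0]
wrist_force: [1.1, -0.1, 0.3]
width: 0.0938
gripper_force: 0.0
```

```bash
python3 - <<'E'
from h import *
go([.587,-.009,.33],-15.5)
d=grab('wrist','w0');i=cv2.imread('pics/w0.png');cv2.imwrite('pics/w0b.png',cv2.resize(i,(800,600),interpolation=cv2.INTER_CUBIC))
E
```

```text
t 3.4 pos [0.513  0.1207 0.3271] slide0 [-2.1   2.12 -0.06] slideT [-2.1   2.12 -0.06] twist [-0.01  0.01 -0.02] w 0.09376462682762074 q7 -0.31 F [ 1.1 -0.1  0.3]
```

View pics/w0b.png

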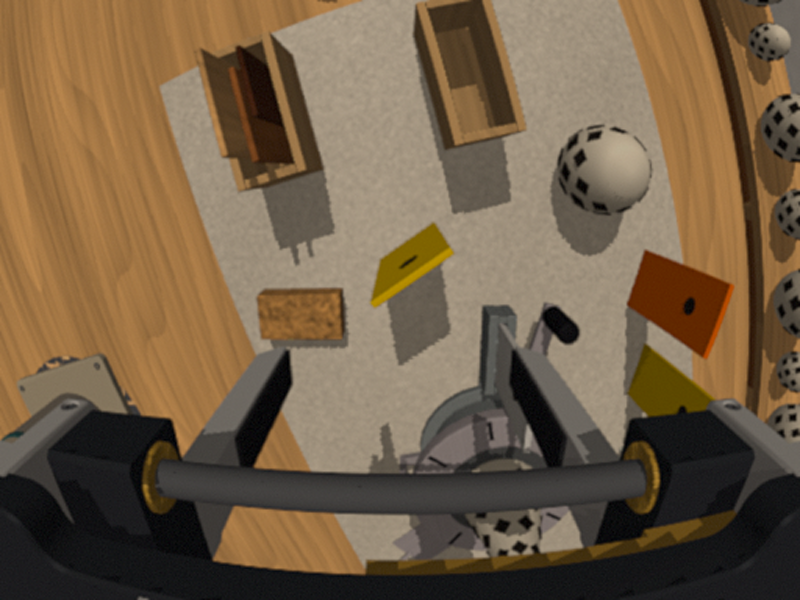

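The wrist view shows the empty caddy at (470,70), the grip at (562,322) and the bracket at (497,308–400), with the plate hidden behind the right finger. I'll measure the caddy, the grip and the yellow plate, then move over the plate.

```bash
python3 - <<'E'
from h import *
W=load('w0');np.set_printoptions(precision=4,suppress=True)
f=lambda x,y,z:plane(W,(x+.5)/1.5625-.5,(y+.5)/1.5625-.5,z,True)
print('cam',ray(W,256,192,True))
for p in((415,5),(450,147),(524,130)):print('caddy',f(*p,.095))
print('grip',f(571,331,.115),f(551,312,.06));print('bracket end',f(484,307,.045),f(510,307,.045))
print('Y',f(434,224,.17),f(371,304,.17),f(452,252,.17))
print('egg',f(605,169,.055)); print('marks/wheel', f(490,430,.1))
S=load('scene0');D=load('side0')
print('proj caddy model', )
E
```

```text
cam (array([0.5355, 0.198 , 0.4847]), array([-0.0745, -0.2656, -0.9612]))
caddy [0.5865 0.3343 0.095 ]
caddy [0.5806 0.2063 0.095 ]
caddy [0.646  0.2059 0.095 ]
grip [0.645  0.0277 0.115 ] [0.6436 0.0285 0.06  ]
bracket end [0.5802 0.0471 0.045 ] [0.6061 0.0398 0.045 ]
Y [0.5478 0.1568 0.17  ] [0.4905 0.114  0.17  ] [0.5549 0.1347 0.17  ]
egg [0.7301 0.1536 0.055 ]
marks/wheel [ 0.5546 -0.0591  0.1   ]
proj caddy model
```

>>> play_rows:
  motion:
    - {"twist": [0, 0, 0], "slide": [-0.5, 0.5, 0], "grip": 94}
    - {"twist": [0, 0, 0], "slide": [-0.5, 0.5, 0], "grip": 94}
    - {"twist": [0, 0, 0], "slide": [-0.5, 0.5, 0], "grip": 94}
    - {"twist": [0, 0, 0], "slide": [-0.4, 0.6, 0], "grip": 94}
    - {"twist": [0, 0, 0], "slide": [0, 0, 0], "grip": 94}
    - {"twist": [0, 0, 0], "slide": [0, 0, 0], "grip": 94}

```text
t: 4.05
position: [0.589, 0.0007, 0.3268]
ee_rot: [0.796, 0.605, -0.0, -0.0]
wrist_force: [0.8, -0.6, -0.4]
width: 0.0941
gripper_force: 0.0
```

```bash
python3 - <<'E'
from h import *
go([.587,-.009,.16],-15.5)
d=grab('wrist','w1');i=cv2.imread('pics/w1.png');cv2.imwrite('pics/w1b.png',cv2.resize(i,(800,600),interpolation=cv2.INTER_CUBIC))
E
```

```text
t 4.05 pos [0.589  0.0007 0.3268] slide0 [-0.2   0.02  3.34] slideT [-0.2   0.01  3.34] twist [-0.02  0.   -0.  ] w 0.0940500844074578 q7 -0.05 F [ 0.8 -0.6 -0.4]
```

View pics/w1b.png

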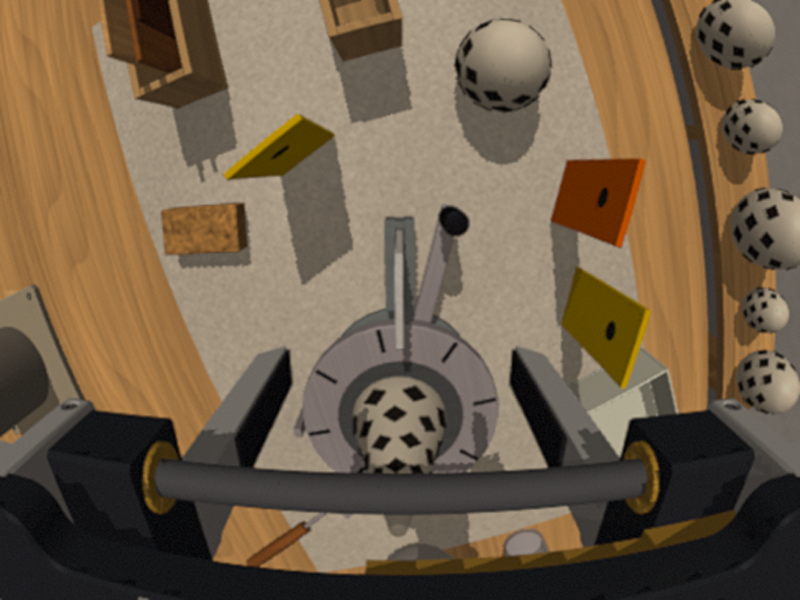

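```bash
python3 - <<'E'
from h import *
from scipy.optimize import least_squares
W=load('w1');np.set_printoptions(precision=4,suppress=True)
f=lambda x,y,z:plane(W,(x+.5)/1.5625-.5,(y+.5)/1.5625-.5,z,True)
print('cam',ray(W,256,192,True)[0])
Q=np.array([f(*p,.1)[:2] for p in((303,400),(310,370),(333,343),(365,325),(440,326),(472,346),(492,375),(498,405),(490,440))])
print('wheel',least_squares(lambda q:np.hypot(*(Q-q[:2]).T)-q[2],[.6,0,.095]).x)
print('plate top',f(398,229,.171),f(400,348,.171))
print('grip',f(457,222,.115));print('bracket end',f(386,219,.045),f(413,219,.045))
print('Y',f(226,178,.168),f(302,115,.168),'bottom',f(333,133,.0),f(265,178,0))
E
```

```text
cam [0.6114 0.0779 0.4845]
wheel [ 0.552  -0.1352  0.0937]
plate top [0.5991 0.0402 0.171 ] [ 0.5773 -0.0432  0.171 ]
grip [0.644  0.0266 0.115 ]
bracket end [0.5858 0.0374 0.045 ] [0.6104 0.0305 0.045 ]
Y [0.4925 0.1101 0.168 ] [0.5578 0.1344 0.168 ] bottom [0.5552 0.1356 0.    ] [0.4719 0.1126 0.    ]
```

Both views put the plate's line within 2 mm (centre about 0.587, −0.008). I'll descend and grip.

>>> play_rows:
  motion:
    - {"twist": [0, 0, 0], "slide": [-0.2, 0, 0.5], "grip": 94}
    - {"twist": [0, 0, 0], "slide": [0, 0, 0.5], "grip": 94}
    - {"twist": [0, 0, 0], "slide": [0, 0, 0.5], "grip": 94}
    - {"twist": [0, 0, 0], "slide": [0, 0, 0.5], "grip": 94}
    - {"twist": [0, 0, 0], "slide": [0, 0, 0.5], "grip": 50}
    - {"twist": [0, 0, 0], "slide": [0, 0, 0.5], "grip": 40}
    - {"twist": [0, 0, 0], "slide": [0, 0, 0.3], "grip": 40}
    - {"twist": [0, 0, 0], "slide": [0, 0, 0.2], "grip": 40}
    - {"twist": [0, 0, 0], "slide": [0, 0, 0], "grip": 0}
    - {"twist": [0, 0, 0], "slide": [0, 0, 0], "grip": 0}
    - {"twist": [0, 0, 0], "slide": [0, 0, 0], "grip": 0}
    - {"twist": [0, 0, 0], "slide": [0, 0, 0], "grip": 0}
    - {"twist": [0, 0, 0], "slide": [0, 0, 0], "grip": 0}
    - {"twist": [0, 0, 0], "slide": [0, 0, 0], "grip": 0}
  force: 25

```text
t: 5.5
position: [0.5867, -0.0086, 0.1528]
ee_rot: [0.796, 0.606, 0.0, 0.0]
wrist_force: [0.3, 0.3, -0.3]
width: 0.0174
gripper_force: 0.0
```

>>> play_rows:
  motion:
    - {"twist": [0, 0, 0], "slide": [0, 0, 0], "grip": 0}
    - {"twist": [0, 0, 0], "slide": [0, 0, 0], "grip": 0}
    - {"twist": [0, 0, 0], "slide": [0, 0, 0], "grip": 0}
    - {"twist": [0, 0, 0], "slide": [0, 0, 0], "grip": 0}
    - {"twist": [0, 0, 0], "slide": [0, 0, 0], "grip": 0}
  force: 25

```text
t: 6.0
position: [0.5865, -0.0085, 0.1525]
ee_rot: [0.796, 0.606, -0.0, -0.0]
wrist_force: [-1.1, 0.1, 1.6]
width: 0.0058
gripper_force: 25.0
```

>>> play_rows:
  motion:
    - {"twist": [0, 0, 0], "slide": [0, 0, -0.1], "grip": 0}
    - {"twist": [0, 0, 0], "slide": [0, 0, -0.2], "grip": 0}
    - {"twist": [0, 0, 0], "slide": [0, 0, -0.2], "grip": 0}
    - {"twist": [0, 0, 0], "slide": [0, 0, -0.2], "grip": 0}
    - {"twist": [0, 0, 0], "slide": [0, 0, -0.3], "grip": 0}
    - {"twist": [0, 0, 0], "slide": [0, 0, -0.4], "grip": 0}
    - {"twist": [0, 0, 0], "slide": [0, 0, -0.4], "grip": 0}
    - {"twist": [0, 0, 0], "slide": [0, 0, -0.4], "grip": 0}
    - {"twist": [0, 0, 0], "slide": [0, 0, -0.4], "grip": 0}
    - {"twist": [0, 0, 0], "slide": [0, 0, -0.4], "grip": 0}
    - {"twist": [0, 0, 0], "slide": [0, 0, -0.4], "grip": 0}
    - {"twist": [0, 0, 0], "slide": [0, 0, -0.3], "grip": 0}
    - {"twist": [0, 0, 0], "slide": [0, 0, -0.1], "grip": 0}
    - {"twist": [0, 0, 0], "slide": [0, 0, 0], "grip": 0}

```text
t: 7.4
position: [0.5868, -0.0087, 0.3434]
ee_rot: [0.796, 0.606, 0.001, 0.0]
wrist_force: [-0.3, -0.2, -1.5]
width: 0.006
gripper_force: 25.0
```

```bash
python3 - <<'E'
from h import *
go([.617,.267,.342],1)
grab('side','s1');grab('scene','sc1')
a=cv2.imread('pics/s1.png')[60:240,130:310];b=cv2.imread('pics/sc1.png')[90:240,180:360]
a=cv2.resize(a,(400,400));b=cv2.resize(b,(400,333));im=np.zeros((400,800,3),np.uint8);im[:,:400]=a;im[:333,400:]=b;cv2.imwrite('pics/l.png',im)
E
```

```text
t 7.4 pos [ 0.5868 -0.0087  0.3434] slide0 [ 5.48 -0.89  0.03] slideT [5.5  0.7  0.03] twist [ 0.02 -0.   -3.29] w 0.00596028694538486 q7 -0.04 F [-0.3 -0.2 -1.5]
```

View pics/l.png

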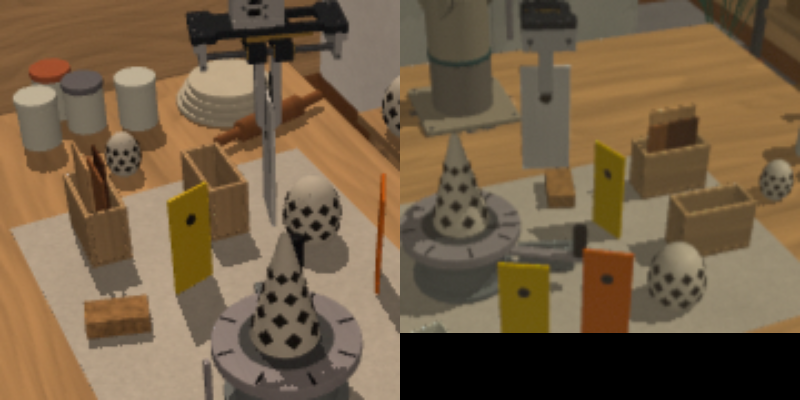

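The plate hangs upright with its lower edge about 0.197 m up, and the wheel looks undisturbed. Next: turn, carry to the caddy, lower and release.

>>> play_rows:
  motion:
    - {"twist": [0, 0, -0.8], "slide": [0, 0, 0], "grip": 0}
    - {"twist": [0, 0, -0.8], "slide": [0, 0, 0], "grip": 0}
    - {"twist": [0, 0, -0.8], "slide": [0, 0, 0], "grip": 0}
    - {"twist": [0, 0, -0.7], "slide": [0, 0, 0], "grip": 0}
    - {"twist": [0, 0, 0], "slide": [0.2, 0.1, 0], "grip": 0}
    - {"twist": [0, 0, 0], "slide": [0.4, 0.1, 0], "grip": 0}
    - {"twist": [0, 0, 0], "slide": [0.5, 0.1, 0], "grip": 0}
    - {"twist": [0, 0, 0], "slide": [0.5, 0.1, 0], "grip": 0}
    - {"twist": [0, 0, 0], "slide": [0.5, 0.1, 0], "grip": 0}
    - {"twist": [0, 0, 0], "slide": [0.5, 0.1, 0], "grip": 0}
    - {"twist": [0, 0, 0], "slide": [0.5, 0, 0], "grip": 0}
    - {"twist": [0, 0, 0], "slide": [0.5, 0, 0], "grip": 0}
    - {"twist": [0, 0, 0], "slide": [0.5, 0, 0], "grip": 0}
    - {"twist": [0, 0, 0], "slide": [0.5, 0, 0], "grip": 0}
    - {"twist": [0, 0, 0], "slide": [0.4, 0, 0], "grip": 0}
    - {"twist": [0, 0, 0], "slide": [0.3, 0, 0], "grip": 0}
    - {"twist": [0, 0, 0], "slide": [0.2, 0, 0], "grip": 0}
    - {"twist": [0, 0, 0], "slide": [0, 0, 0], "grip": 0}

```text
t: 9.3
position: [0.6161, 0.2681, 0.342]
ee_rot: [0.706, 0.708, -0.0, -0.0]
wrist_force: [-0.2, -0.1, -1.7]
width: 0.0059
gripper_force: 25.0
```

```bash
python3 - <<'E'
from h import *
go([.618,.267,.159],0)
grab('side','s2');grab('wrist','w2')
a=cv2.imread('pics/s2.png')[80:200,160:280];b=cv2.imread('pics/w2.png')
im=np.zeros((400,800,3),np.uint8);im[:,:400]=cv2.resize(a,(400,400));im[:300,400:]=cv2.resize(b,(400,300),interpolation=cv2.INTER_AREA);cv2.imwrite('pics/l2.png',im)
E
```

```text
t 9.3 pos [0.6161 0.2681 0.342 ] slide0 [-0.02  0.04  3.66] slideT [-0.02  0.04  3.66] twist [-0.01 -0.    0.03] w 0.005861584199465617 q7 -0.23 F [-0.2 -0.1 -1.7]
```

View pics/l2.png

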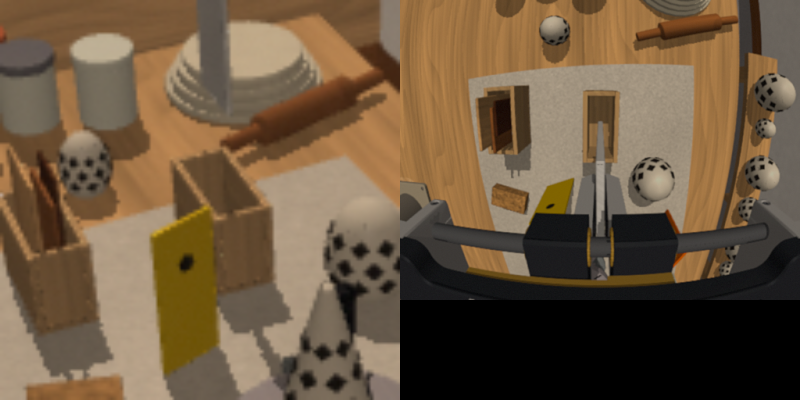

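The plate is over the middle of the empty caddy (wrist 600,125) and aligned with it. Lowering and releasing.

>>> play_rows:
  motion:
    - {"twist": [0, 0, 0], "slide": [0, 0, 0.3], "grip": 0}
    - {"twist": [0, 0, 0], "slide": [0, 0, 0.4], "grip": 0}
    - {"twist": [0, 0, 0], "slide": [0, 0, 0.4], "grip": 0}
    - {"twist": [0, 0, 0], "slide": [0, 0, 0.4], "grip": 0}
    - {"twist": [0, 0, 0], "slide": [0, 0, 0.4], "grip": 0}
    - {"twist": [0, 0, 0], "slide": [0, 0, 0.4], "grip": 0}
    - {"twist": [0, 0, 0], "slide": [0, 0, 0.4], "grip": 0}
    - {"twist": [0, 0, 0], "slide": [0, 0, 0.4], "grip": 0}
    - {"twist": [0, 0, 0], "slide": [0, 0, 0.3], "grip": 0}
    - {"twist": [0, 0, 0], "slide": [0, 0, 0.2], "grip": 0}
    - {"twist": [0, 0, 0], "slide": [0, 0, 0.1], "grip": 0}
    - {"twist": [0, 0, 0], "slide": [0, 0, 0], "grip": 0}

```text
t: 10.6
position: [0.6164, 0.2661, 0.1572]
ee_rot: [0.707, 0.707, -0.0, -0.0]
wrist_force: [-0.8, 0.7, -1.1]
width: 0.0064
gripper_force: 25.0
```

>>> play_rows:
  motion:
    - {"twist": [0, 0, 0], "slide": [0, 0, 0], "grip": 10}
    - {"twist": [0, 0, 0], "slide": [0, 0, 0], "grip": 20}
    - {"twist": [0, 0, 0], "slide": [0, 0, 0], "grip": 40}
    - {"twist": [0, 0, 0], "slide": [0, 0, 0], "grip": 60}
    - {"twist": [0, 0, 0], "slide": [0, 0, 0], "grip": 80}
    - {"twist": [0, 0, 0], "slide": [0, 0, 0], "grip": 90}
    - {"twist": [0, 0, 0], "slide": [0, 0, 0], "grip": 90}
    - {"twist": [0, 0, 0], "slide": [0, 0, 0], "grip": 90}
    - {"twist": [0, 0, 0], "slide": [0, 0, 0], "grip": 90}
    - {"twist": [0, 0, 0], "slide": [0, 0, 0], "grip": 90}

```text
t: 11.6
position: [0.6164, 0.2664, 0.1574]
ee_rot: [0.707, 0.707, -0.0, -0.0]
wrist_force: [0.4, -0.2, -0.2]
width: 0.0787
gripper_force: 0.0
```

>>> play_rows:
  motion:
    - {"twist": [0, 0, 0], "slide": [0, 0, -0.2], "grip": 90}
    - {"twist": [0, 0, 0], "slide": [0, 0, -0.3], "grip": 90}
    - {"twist": [0, 0, 0], "slide": [0, 0, -0.5], "grip": 90}
    - {"twist": [0, 0, 0], "slide": [0, 0, -0.5], "grip": 90}
    - {"twist": [0, 0, 0], "slide": [0, 0, -0.5], "grip": 90}
    - {"twist": [0, 0, 0], "slide": [0, 0, -0.5], "grip": 90}
    - {"twist": [0, 0, 0], "slide": [0, 0, -0.5], "grip": 90}
    - {"twist": [0, 0, 0], "slide": [0, 0, 0], "grip": 90}

```text
t: 12.4
position: [0.6187, 0.2667, 0.313]
ee_rot: [0.707, 0.707, 0.004, 0.002]
wrist_force: [-0.6, -0.0, -1.0]
width: 0.0902
gripper_force: 0.0
```

```bash
python3 - <<'E'
from h import *
go([.643,.0275,.31],61-90)
grab('side','s3');grab('scene','sc3')
a=cv2.imread('pics/s3.png')[80:200,160:280];b=cv2.imread('pics/sc3.png')[120:220,240:360]
im=np.zeros((400,800,3),np.uint8);im[:,:400]=cv2.resize(a,(400,400));im[:333,400:]=cv2.resize(b,(400,333));cv2.imwrite('pics/l3.png',im)
E
```

```text
t 12.4 pos [0.6187 0.2667 0.313 ] slide0 [-4.78  0.48  0.05] slideT [-3.95  2.74  0.06] twist [ 0.08 -0.06  5.81] w 0.09017911642148045 q7 -0.22 F [-0.6 -0.  -1. ]
```

View pics/l3.png

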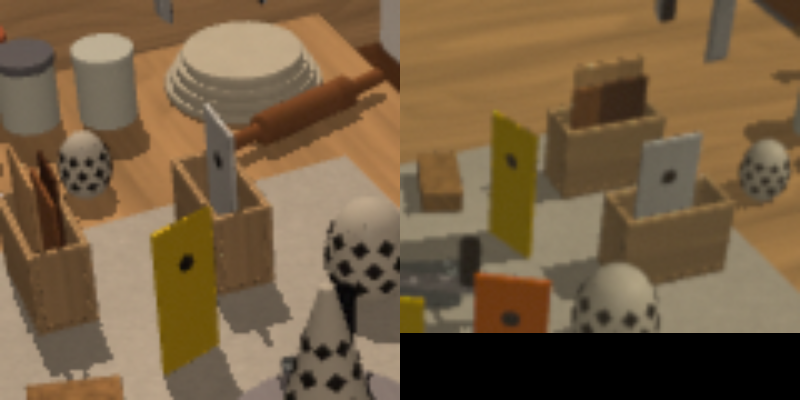

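The plate stands in the empty caddy and is released (side 220,160; scene 668,175). Next I go over the lever grip.

>>> play_rows:
  motion:
    - {"twist": [0, 0, 0], "slide": [-0.4, 0.05, 0], "grip": 50}
    - {"twist": [0, 0, 0], "slide": [-0.5, 0.05, 0], "grip": 50}
    - {"twist": [0, 0, 0], "slide": [-0.5, 0.05, 0], "grip": 50}
    - {"twist": [0, 0, 0], "slide": [-0.5, 0.05, 0], "grip": 50}
    - {"twist": [0, 0, 0], "slide": [-0.5, 0.05, 0], "grip": 50}
    - {"twist": [0, 0, 0], "slide": [-0.5, 0.05, 0], "grip": 50}
    - {"twist": [0, 0, 0], "slide": [-0.5, 0.05, 0], "grip": 50}
    - {"twist": [0, 0, 0], "slide": [-0.5, 0.05, 0], "grip": 50}
    - {"twist": [0, 0, 0], "slide": [-0.5, 0.05, 0], "grip": 50}
    - {"twist": [0, 0, 0], "slide": [-0.4, 0.05, 0], "grip": 50}
    - {"twist": [0, 0, 1], "slide": [0, 0, 0], "grip": 50}
    - {"twist": [0, 0, 1], "slide": [0, 0, 0], "grip": 50}
    - {"twist": [0, 0, 1], "slide": [0, 0, 0], "grip": 50}
    - {"twist": [0, 0, 1], "slide": [0, 0, 0], "grip": 50}
    - {"twist": [0, 0, 1], "slide": [0, 0, 0], "grip": 50}
    - {"twist": [0, 0, 0.8], "slide": [0, 0, 0], "grip": 50}
    - {"twist": [0, 0, 0], "slide": [0, 0, 0], "grip": 50}
    - {"twist": [0, 0, 0], "slide": [0, 0, 0], "grip": 50}

```text
t: 14.3
position: [0.6409, 0.0253, 0.3067]
ee_rot: [0.861, 0.508, -0.001, -0.0]
wrist_force: [-0.4, -0.4, 0.0]
width: 0.0502
gripper_force: 0.0
```

```bash
python3 - <<'E'
from h import *
go([.6435,.027,.108],-29)
E
```

```text
t 14.3 pos [0.6409 0.0253 0.3067] slide0 [0.06 0.03 3.97] slideT [0.05 0.03 3.97] twist [-0.01  0.02  0.01] w 0.05018069261748294 q7 -0.28 F [-0.4 -0.4  0. ]
```

>>> play_rows:
  motion:
    - {"twist": [0, 0, 0], "slide": [0.05, 0.03, 0.4], "grip": 50}
    - {"twist": [0, 0, 0], "slide": [0, 0, 0.5], "grip": 50}
    - {"twist": [0, 0, 0], "slide": [0, 0, 0.5], "grip": 50}
    - {"twist": [0, 0, 0], "slide": [0, 0, 0.5], "grip": 50}
    - {"twist": [0, 0, 0], "slide": [0, 0, 0.5], "grip": 50}
    - {"twist": [0, 0, 0], "slide": [0, 0, 0.5], "grip": 50}
    - {"twist": [0, 0, 0], "slide": [0, 0, 0.4], "grip": 50}
    - {"twist": [0, 0, 0], "slide": [0, 0, 0.3], "grip": 50}
    - {"twist": [0, 0, 0], "slide": [0, 0, 0.2], "grip": 50}
    - {"twist": [0, 0, 0], "slide": [0, 0, 0.2], "grip": 50}
    - {"twist": [0, 0, 0], "slide": [0, 0, 0], "grip": 28}
    - {"twist": [0, 0, 0], "slide": [0, 0, 0], "grip": 28}
    - {"twist": [0, 0, 0], "slide": [0, 0, 0], "grip": 28}
    - {"twist": [0, 0, 0], "slide": [0, 0, 0], "grip": 28}
    - {"twist": [0, 0, 0], "slide": [0, 0, 0], "grip": 28}
  force: 10

```text
t: 15.8
position: [0.6444, 0.028, 0.108]
ee_rot: [0.861, 0.508, 0.0, 0.0]
wrist_force: [0.3, 1.1, -0.5]
width: 0.0282
gripper_force: 0.0
```

```bash
python3 - <<'E'
from h import *
go([.6435,.027,.108],-29)
grab('side','s4');grab('scene','sc4')
a=cv2.imread('pics/s4.png')[90:240,200:350];b=cv2.imread('pics/sc4.png')[110:230,170:314]
im=np.zeros((400,800,3),np.uint8);im[:,:400]=cv2.resize(a,(400,400));im[:333,400:]=cv2.resize(b,(400,333));cv2.imwrite('pics/l4.png',im)
E
```

```text
t 15.8 pos [0.6444 0.028  0.108 ] slide0 [-0.03 -0.01  0.  ] slideT [-0.03 -0.01  0.  ] twist [ 0.01 -0.01  0.01] w 0.02818100366321682 q7 -0.17 F [ 0.3  1.1 -0.5]
```

View pics/l4.png

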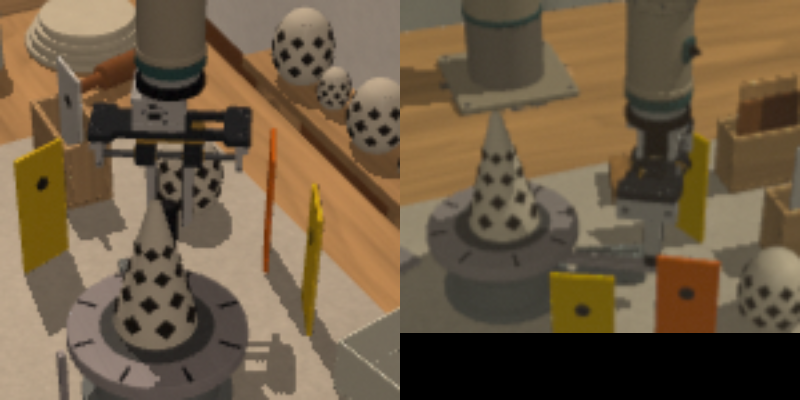

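The fingers straddle the grip and the body is clear of the cone. That was my last picture, so from here I check by numbers. Swinging now.

>>> play_rows:
  motion:
    - {"twist": [0, 0, -0.3], "slide": [0, -0.1, 0], "grip": 28}
    - {"twist": [0, 0, -0.5], "slide": [0, -0.166, 0], "grip": 28}
    - {"twist": [0, 0, -0.5], "slide": [-0.004, -0.166, 0], "grip": 28}
    - {"twist": [0, 0, -0.5], "slide": [-0.004, -0.166, 0], "grip": 28}
    - {"twist": [0, 0, -0.5], "slide": [-0.004, -0.166, 0], "grip": 28}
    - {"twist": [0, 0, -0.5], "slide": [-0.004, -0.166, 0], "grip": 28}
    - {"twist": [0, 0, -0.5], "slide": [-0.004, -0.166, 0], "grip": 28}
    - {"twist": [0, 0, -0.5], "slide": [-0.004, -0.166, 0], "grip": 28}
    - {"twist": [0, 0, -0.5], "slide": [-0.004, -0.166, 0], "grip": 28}
    - {"twist": [0, 0, -0.5], "slide": [-0.004, -0.166, 0], "grip": 28}

```text
t: 16.9
position: [0.5703, 0.0513, 0.1077]
ee_rot: [0.736, 0.677, 0.002, 0.002]
wrist_force: [4.8, -0.1, -4.4]
width: 0.0281
gripper_force: 2.4
```

```bash
cat >> h.py <<'E'
def pol():
    s=r.state();v=s['position'][:2]-np.array([.552,-.137]);M=Ro.from_quat(s['ee_rot']).as_matrix()
    print('R',np.hypot(*v).round(4),'ang',np.degrees(np.arctan2(v[1],v[0])).round(2),'toolx',np.degrees(np.arctan2(M[1,0],M[0,0])).round(2),'z',s['position'][2].round(4),'F tool',(M.T@np.array(s['wrist_force'])).round(1),'t',s['t'],'w',s['width'])
E
python3 -c "
from h import *
pol()"
```

```text
R 0.1891 ang 84.45 toolx 85.22 z 0.1077 F tool [0.3 4.7 4.4] t 16.9 w 0.028146025424953838
```

>>> play_rows:
  motion:
    - {"twist": [0, 0, -0.5], "slide": [-0.004, -0.166, 0], "grip": 28}
    - {"twist": [0, 0, -0.5], "slide": [-0.004, -0.166, 0], "grip": 28}
    - {"twist": [0, 0, -0.5], "slide": [-0.004, -0.166, 0], "grip": 28}
    - {"twist": [0, 0, -0.5], "slide": [-0.004, -0.166, 0], "grip": 28}
    - {"twist": [0, 0, -0.5], "slide": [-0.004, -0.166, 0], "grip": 28}
    - {"twist": [0, 0, -0.5], "slide": [-0.004, -0.166, 0], "grip": 28}
    - {"twist": [0, 0, -0.5], "slide": [-0.004, -0.166, 0], "grip": 28}
    - {"twist": [0, 0, -0.5], "slide": [-0.004, -0.166, 0], "grip": 28}
    - {"twist": [0, 0, -0.5], "slide": [-0.004, -0.166, 0], "grip": 28}
    - {"twist": [0, 0, -0.4], "slide": [-0.003, -0.133, 0], "grip": 28}
    - {"twist": [0, 0, -0.3], "slide": [-0.002, -0.1, 0], "grip": 28}

```text
t: 18.0
position: [0.4857, 0.0411, 0.1079]
ee_rot: [0.564, 0.826, 0.002, 0.001]
wrist_force: [4.7, 4.6, -4.9]
width: 0.0282
gripper_force: 3.0
```

```bash
python3 -c "
from h import *
pol()"
```

```text
R 0.19 ang 110.42 toolx 111.29 z 0.1079 F tool [2.6 6.1 4.9] t 18.0 w 0.028150368053913768
```

>>> play_rows:
  motion:
    - {"twist": [0, 0, -0.3], "slide": [-0.002, -0.1, 0], "grip": 28}
    - {"twist": [0, 0, -0.3], "slide": [-0.002, -0.1, 0], "grip": 28}
    - {"twist": [0, 0, -0.2], "slide": [-0.002, -0.066, 0], "grip": 28}
    - {"twist": [0, 0, 0], "slide": [0, 0, 0], "grip": 28}

```text
t: 18.4
position: [0.473, 0.036, 0.1079]
ee_rot: [0.535, 0.845, 0.002, 0.001]
wrist_force: [2.5, 6.7, -2.7]
width: 0.0279
gripper_force: 2.6
```

```bash
python3 -c "
from h import *
pol()"
```

```text
R 0.1902 ang 114.53 toolx 115.26 z 0.1079 F tool [5.  5.1 2.7] t 18.4 w 0.0279338198799162
```

>>> play_rows:
  motion:
    - {"twist": [0, 0, -0.15], "slide": [0, -0.05, 0], "grip": 28}
    - {"twist": [0, 0, -0.15], "slide": [0, -0.05, 0], "grip": 28}
    - {"twist": [0, 0, 0], "slide": [0, 0, 0], "grip": 28}

```text
t: 18.7
position: [0.4691, 0.0341, 0.108]
ee_rot: [0.524, 0.852, 0.002, 0.001]
wrist_force: [4.0, 5.7, -3.3]
width: 0.0282
gripper_force: 3.0
```

```bash
python3 -c "
from h import *
pol()"
```

```text
R 0.1901 ang 115.84 toolx 116.77 z 0.108 F tool [3.3 6.1 3.3] t 18.7 w 0.028158920830562612
```

>>> play_rows:
  motion:
    - {"twist": [0, 0, -0.15], "slide": [0, -0.05, 0], "grip": 28}
    - {"twist": [0, 0, -0.15], "slide": [0, -0.05, 0], "grip": 28}
    - {"twist": [0, 0, 0], "slide": [0, 0, 0], "grip": 28}

```text
t: 19.0
position: [0.4685, 0.0332, 0.1082]
ee_rot: [0.513, 0.859, 0.005, 0.004]
wrist_force: [10.2, 9.2, -10.8]
width: 0.0282
gripper_force: 6.7
```

```bash
python3 -c "
from h import *
pol()
grab('wrist','w5');grab('scene','sc5');grab('side','s5')"
```

```text
R 0.1896 ang 116.14 toolx 118.34 z 0.1082 F tool [ 3.3 13.2 10.9] t 19.0 w 0.02819734993845464
```

Force jumped to 13 N with no further advance (116°), so the lever is at its stop. I'll guide it back along the arc, with the spring following the finger.

>>> play_rows:
  motion:
    - {"twist": [0, 0, 0.3], "slide": [0, 0.1, 0], "grip": 28}
    - {"twist": [0, 0, 0.5], "slide": [-0.004, 0.166, 0], "grip": 28}
    - {"twist": [0, 0, 0.5], "slide": [-0.004, 0.166, 0], "grip": 28}
    - {"twist": [0, 0, 0.5], "slide": [-0.004, 0.166, 0], "grip": 28}
    - {"twist": [0, 0, 0.5], "slide": [-0.004, 0.166, 0], "grip": 28}
    - {"twist": [0, 0, 0.5], "slide": [-0.004, 0.166, 0], "grip": 28}
    - {"twist": [0, 0, 0.5], "slide": [-0.004, 0.166, 0], "grip": 28}
    - {"twist": [0, 0, 0.5], "slide": [-0.004, 0.166, 0], "grip": 28}
    - {"twist": [0, 0, 0.5], "slide": [-0.004, 0.166, 0], "grip": 28}
    - {"twist": [0, 0, 0.5], "slide": [-0.004, 0.166, 0], "grip": 28}
    - {"twist": [0, 0, 0.5], "slide": [-0.004, 0.166, 0], "grip": 28}
    - {"twist": [0, 0, 0.5], "slide": [-0.004, 0.166, 0], "grip": 28}
    - {"twist": [0, 0, 0.5], "slide": [-0.004, 0.166, 0], "grip": 28}

```text
t: 20.45
position: [0.5654, 0.0512, 0.1081]
ee_rot: [0.728, 0.685, 0.001, 0.001]
wrist_force: [2.1, -0.7, -0.3]
width: 0.0277
gripper_force: 1.2
```

```bash
python3 -c "
from h import *
pol()"
```

```text
R 0.1887 ang 85.94 toolx 86.52 z 0.1081 F tool [-0.6  2.2  0.3] t 20.45 w 0.027721707002611767
```

Now 24° more, to about 62°, then open the fingers.

>>> play_rows:
  motion:
    - {"twist": [0, 0, 0.5], "slide": [-0.004, 0.166, 0], "grip": 28}
    - {"twist": [0, 0, 0.5], "slide": [-0.004, 0.166, 0], "grip": 28}
    - {"twist": [0, 0, 0.5], "slide": [-0.004, 0.166, 0], "grip": 28}
    - {"twist": [0, 0, 0.5], "slide": [-0.004, 0.166, 0], "grip": 28}
    - {"twist": [0, 0, 0.5], "slide": [-0.004, 0.166, 0], "grip": 28}
    - {"twist": [0, 0, 0.5], "slide": [-0.004, 0.166, 0], "grip": 28}
    - {"twist": [0, 0, 0.5], "slide": [-0.004, 0.166, 0], "grip": 28}
    - {"twist": [0, 0, 0.5], "slide": [-0.004, 0.166, 0], "grip": 28}
    - {"twist": [0, 0, 0.5], "slide": [-0.004, 0.166, 0], "grip": 28}
    - {"twist": [0, 0, 0.4], "slide": [-0.004, 0.132, 0], "grip": 28}
    - {"twist": [0, 0, 0], "slide": [0, 0, 0], "grip": 28}
    - {"twist": [0, 0, 0], "slide": [0, 0, 0], "grip": 35}
    - {"twist": [0, 0, 0], "slide": [0, 0, 0], "grip": 50}
    - {"twist": [0, 0, 0], "slide": [0, 0, 0], "grip": 60}
    - {"twist": [0, 0, 0], "slide": [0, 0, 0], "grip": 60}
    - {"twist": [0, 0, 0], "slide": [0, 0, 0], "grip": 60}
    - {"twist": [0, 0, 0], "slide": [0, 0, 0], "grip": 60}

```text
t: 22.15
position: [0.6411, 0.029, 0.1075]
ee_rot: [0.857, 0.515, -0.0, -0.0]
wrist_force: [0.2, 0.1, 0.2]
width: 0.0596
gripper_force: 0.0
```

```bash
python3 -c "
from h import *
pol()"
```

```text
R 0.1884 ang 61.78 toolx 62.05 z 0.1075 F tool [ 0.2  0.1 -0.2] t 22.15 w 0.05958365744659617
```

>>> play_rows:
  motion:
    - {"twist": [0, 0, 0], "slide": [0, 0, -0.2], "grip": 60}
    - {"twist": [0, 0, 0], "slide": [0, 0, -0.4], "grip": 60}
    - {"twist": [0, 0, 0], "slide": [0, 0, -0.5], "grip": 60}
    - {"twist": [0, 0, 0], "slide": [0, 0, -0.5], "grip": 60}
    - {"twist": [0, 0, 0], "slide": [0, 0, -0.5], "grip": 60}
    - {"twist": [0, 0, 0], "slide": [0, 0, -0.5], "grip": 60}
    - {"twist": [0, 0, 0], "slide": [0, 0, -0.5], "grip": 60}
    - {"twist": [0, 0, 0], "slide": [0, 0, -0.5], "grip": 60}
    - {"twist": [0, 0, 0], "slide": [0, 0, -0.5], "grip": 60}
    - {"twist": [0, 0, 0], "slide": [0, 0, 0], "grip": 60}
    - {"twist": [0, 0, 0], "slide": [0, 0, 0], "grip": 60}

```text
t: 23.25
position: [0.6411, 0.0288, 0.313]
ee_rot: [0.857, 0.515, 0.0, 0.0]
wrist_force: [0.0, -0.2, -0.9]
width: 0.0602
gripper_force: 0.0
```

```bash
cat > chk.py <<'E'
from h import *
def ring(d):  # dark-mark profile round the wheel top at r 75..90 mm, 1 deg bins
    g=cv2.cvtColor(np.asarray(d['image']),cv2.COLOR_RGB2GRAY).astype(np.float32)
    th=np.radians(np.arange(360));o=[]
    for R in(.076,.080,.084,.088):
        uv=proj(d,np.c_[.552+R*np.cos(th),-.137+R*np.sin(th),0*th+.1]).astype(np.float32)
        o.append(cv2.remap(g,uv[:,0],uv[:,1],cv2.INTER_LINEAR).ravel())
    m=np.mean(o,0);return m-cv2.blur(np.r_[m,m,m].reshape(1,-1),(31,1)).ravel()[360:720]
for n in('scene','side'):
    a,b=load(n+'0'),grab(n,n+'F');pa,pb=ring(a),ring(b)
    for nm,p in(('before',pa),('after',pb)):print(n,nm,'marks at',[k for k in range(360) if p[k]<-12 and p[k]==p[np.arange(k-10,k+11)%360].min()])
    A,B=[cv2.cvtColor(np.asarray(x['image']),cv2.COLOR_RGB2GRAY) for x in(a,b)]
    cs,_=cv2.findContours(cv2.morphologyEx((cv2.absdiff(A,B)>25).astype(np.uint8),cv2.MORPH_CLOSE,np.ones((3,3))),0,2)
    print('changed',[cv2.boundingRect(c) for c in cs if cv2.contourArea(c)>15])
    g=proj(b,[.6435,.027,.09])[0];x,y=np.round(g).astype(int);print('grip px',x,y,'before/after',A[y-2:y+3,x-1:x+2].mean(),B[y-2:y+3,x-1:x+2].mean())
E
python3 chk.py
```

```text
scene before marks at [42, 70, 88, 134, 163, 191, 222, 266, 310, 356]
scene after marks at [42, 87, 145, 166, 193, 222, 265, 310, 338, 356]
changed [(95, 235, 9, 12), (125, 220, 77, 28), (182, 196, 24, 11), (195, 185, 8, 8), (224, 172, 32, 27), (314, 167, 10, 9), (196, 163, 24, 33), (161, 141, 98, 13), (93, 137, 65, 81), (207, 83, 10, 6), (248, 69, 45, 81), (184, 56, 28, 28), (344, 0, 29, 78), (194, 0, 93, 62)]
grip px 260 198 before/after 34.86666666666667 35.86666666666667
side before marks at [49, 80, 136, 181, 223, 249, 265, 308, 353]
side after marks at [50, 82, 136, 181, 223, 248, 265, 308, 334, 353]
changed [(18, 312, 12, 41), (256, 210, 10, 8), (0, 205, 5, 9), (243, 156, 51, 75), (24, 150, 324, 234), (0, 127, 61, 81), (221, 111, 12, 34), (7, 68, 8, 17), (228, 64, 69, 54), (251, 61, 11, 9), (0, 21, 88, 87), (247, 0, 32, 59), (78, 0, 11, 12), (32, 0, 54, 42), (10, 0, 14, 16)]
grip px 263 171 before/after 20.0 12.2
```

```bash
python3 - <<'E'
from h import *
for n in('scene','side'):
    for t in('0','5' ,'F'):
        d=load({'scene':{'0':'scene0','5':'sc5','F':'sceneF'},'side':{'0':'side0','5':'s5','F':'sideF'}}[n][t])
        im=np.asarray(d['image']).astype(int);tip=proj(d,[.552,-.137,.258])[0];x,y=np.round(tip).astype(int)
        w=im[y+4:y+10,x-15:x+16];L=w.sum(2);S=w.max(2)-w.min(2)
        m=(L>L.max()*.75)&(S<55);print(n,t,tip.round(1),'cone-ish cols near tip',(np.nonzero(m)[1]+x-15).mean().round(1),m.sum())
S,F=[np.asarray(load(k)['image']).astype(int).sum(2)[165:198,197:219] for k in('scene0','sceneF')]
print('cone texture corr',np.corrcoef(S.ravel(),F.ravel())[0,1].round(2))
E
```

```text
scene 0 [203.6 150.1] cone-ish cols near tip 205.0 33
scene 5 [203.6 150.1] cone-ish cols near tip 205.1 30
scene F [203.6 150.1] cone-ish cols near tip 204.9 31
side 0 [258.5 163.4] cone-ish cols near tip 248.4 25
side 5 [258.5 163.4] cone-ish cols near tip 249.9 59
side F [258.5 163.4] cone-ish cols near tip 249.9 59
cone texture corr 0.58
```

The cone tip is unmoved, its pattern has turned, the marks sit on station again and the grip is home. Handing in.

```bash
python3 -c "
from h import *
print(r.hand_in())"
```

```text
the job is handed in; nothing more can be done
None
```

I handed the job in without a verdict shown; by my measurements the lock plate stands in the empty caddy, the lever was swung to its stop once and is back home, and the wheel is one station on with the cone upright and in place.

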